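# Fit and lock the rail clamp's lever

### The arm

A 7-joint arm with a two-finger parallel gripper is mounted at the origin on the work surface. World frame = base frame: x ahead of the robot, y to its left, z up, the work surface at z = 0. Lengths are in m, angles in rad, forces in N, time in s.
With the tool pointing down it reaches from about 0.425 to 0.875 m from the base axis. Payload 4.7 kg.
Tool frame: the origin (TCP) lies at the very end of the fingers, on their centre line; the grasp point (between the pads) lies 19 mm behind it; z points along the fingers, y is the direction in which the jaws open and shut (so a half turn about z gives the same grasp; the last joint's range is limited). The gripper opens to 85 mm and grips with 20 to 120 N. Pads are 22 mm wide; open, the fingers measure 114 mm over their backs; the gripper's body (76 mm by 85 mm) begins 54 mm behind the grasp point. The pads swing forward as they close: fully open they stand 13 mm farther back than shut.
Start: joints at [1.273, 0.321, -0.07, 1.45, 0.023, 1.371, -0.057], TCP at [0.199, -0.619, 0.231] pointing down, gripper open.
Joint ranges: [-2.86, 2.86], [-0.3, 2.09], [-1.38, 1.24], [0.06, 2.45], [-1.56, 4.7], [0.09, 2.05], [-2.69, 2.69]. Speed limits (rad/s): [2.57, 2.57, 3.14, 3.14, 3.14, 3.14, 3.14].

### API

Orientations are given as a rotation vector (axis times angle).
In Python, from workcell import robot gives the robot as it stands. The module is installed in compiled form; this text tells all that it offers.
- The arm moves only by the tool servo_tool, never from a script. Its argument "rows" is a list of rows, each an object with "offset": the shift along the world's x, y, z in m, a list of three; "dr": the turn, a rotation vector about the world's x, y, z in units of 6 degrees (1.0 is 6 degrees), a list of three; "hand": the closure in counts, from 0 (fully open) to 255 (shut). In form: [{"offset": [tx, ty, tz], "dr": [ax, ay, az], "hand": hand}, ...]. A call has 1 to 5 rows; each row is the pose to reach, as a shift and turn from the pose commanded when the call began; what a row does not reach only later rows make up. A row lasts 1/12 s, in which the tool goes at most 41.7 mm and 7.16 degrees, less where a joint would pass 70% of its speed; a pose out of reach is approached as far as the arm can. A call with a gripper value outside its range is refused whole. The fingers move at their own pace and stop on an object; "grip_force" is the grip in N (left out, the last holds). Time passes only in rows, so rows that repeat a pose let the fingers close. It gives the time, the measured TCP pose, the force and the opening at its end, in the units of the state.
- robot.observe(): the state, without advancing time (a new reading comes with each control period).
- robot.get_image(name): name is "side" or "top"; returns a dict with "img" (420x560x3 uint8, blue, green, red), "intrinsics" (3x3 intrinsics, pixels), "dist" ([k1, k2, p1, p2, k3] as OpenCV has them; the pictures are not rectified), "view" (4x4, takes a point from world to camera coordinates). Camera axes: x right, y up, looking along -z (the intrinsics and any distortion apply to the point x, -y, -z); pixel columns grow to the right and rows downward; lengths in m; the calibration is good to about 2 mm. A picture is of the moment at which its call begins. There is no depth.
- robot.hand_in(): hands the job in, once; it reports no verdict.
The state is a dict: "time": time; "joint_pos": joint angles; "qvel": joint speeds; "joint_torque": joint torques, N m; "position": TCP position; "eef_rot": TCP orientation; "force": force on the tool from outside, world axes, zero at the start; "wrist_torque": the same for the moment, N m; "width": finger opening in m.
Only numpy, scipy, OpenCV 4.12 (cv2) and the standard library are available. Lean on these libraries where they do the work, as an engineer would, in place of code of your own. Each camera call takes 0.05 s, during which the arm holds its last target. There are 200 camera calls.

### The job

Fit the loose clamp lever onto the splined spindle of the rail clamp, its arm anticlockwise of the raised ridge by as much as the spindle is turned, feeling gently for the splines without forcing it, until its hub sits fully down on the collar. Then swing the lever clockwise, seen from above, until its arm comes up gently against the clamp's stop post and lies over the ridge; let go, and leave the other things on the table where they are.

Things in the scene. Friction and masses are not known exactly. Their poses are not given: they have to be found in the camera images.
- lever: Loose bare-metal clamp lever, 0.3 kg (varies), lying flat on a 12 mm thick blue board, right way up for fitting. Square hub 42 x 42 x 30 mm high; origin at the centre of the hub's underside, z up. A flat arm (22 mm wide, 10 mm thick, flush with the underside) runs along +x to x = 127 mm. Hub flats at y = +-21 mm are free to grip at full height; centre of mass near x = 25 mm.
- hub_top (a point): Centre of the hub's top face, on the bore's axis, 30 mm above the lever's origin. The through bore is a plus sign: two crossing slots 10 mm wide and 34 mm long, along the lever's x and y, so it fits the splines every 90 degrees.
- lever_grip (a point): Point on the lever's arm under the axis of its upright black handgrip (22 mm diameter, rises to 55 mm above the underside), 115 mm from the hub's axis along the lever's +x, 10 mm above the underside.
- clamp: Fixed dark cast rail clamp, 100 (x) x 130 (y) x 40 mm high, an aluminium rail 36 mm high through its +y side (x = -130 to 170 mm, y = 57 to 87 mm). Origin at the centre of its underside on the table, z up, below the spindle's axis. Pressing or wrenching lever against clamp or spindle with over 50 N damages the splines.
- ridge (a point): Middle of the raised ridge (8 mm wide, 3 mm high) on the clamp's top, 48 mm from the spindle's axis along the clamp's -y, 43 mm above its underside. The final arm lies straight over it, its side against the stop post: a fixed pin, 12 mm in diameter, axis at clamp x = -17, y = -53 mm, rising to 62 mm. One spline (90 degrees) off, the arm cannot reach the post.
- seat (a point): Centre of the top of the 64 mm diameter, 8 mm high collar, on the spindle's axis, 48 mm above the clamp's underside: the hub's underside rests here when fully home. Axes as the clamp's. A hub turned on top of the splines may catch their edges and drag the spindle round; it stays where dragged, and turning back slightly lets the hub drop in.
- spline_top (a point): On the spindle's axis at the splines' upper end, 72 mm above the clamp's underside; axes as the clamp's, it does not turn with the spindle. The bare steel upright spindle has four straight splines in a plus sign (two crossing bars 31 mm long, 8.5 mm wide) from the collar up to here. Fitted, the lever has about 0.05 rad and 0.7 mm of play.
- pilot_top (a point): Tip of the round pilot above the splines, 91 mm above the clamp's underside: 13.2 mm diameter to 84 mm, then tapering to 5 mm; it centres the hub (0.5 mm play). The spindle turns stiffly (0.2 N m, stays put). It starts 0.3 to 1.35 rad anticlockwise of splines along clamp x and y (limit 1.5), unmeasured: see or feel it. Fit the arm that same angle anticlockwise of the ridge.
- sander: Bystander: a random orbit sander standing on its red 125 mm disc, 127 mm high, dust spout along its +x to 115 mm; origin at the centre of its underside.
- offcut: Bystander: a wood offcut 60 x 110 x 28 mm, lying flat; origin at the centre of its underside.
- wrench: Bystander: an open-ended wrench lying along its x; origin at its underside.
Not all that is in view belongs to the job. Of the things like the lever, leave any that is green or red; of the rest the smaller one is meant.

How it is judged:
By the outcome, as a careful person would: the job done as asked, in the order asked, and still so for the second after the job is handed in, with the robot touching nothing.
It also fails if it takes over 72 s, if anything falls off the work surface, if the arm or the gripper's body presses on something with over 40 N, if the wrist force passes 120 N, or if a joint passes its speed limit or range.

## Working session

There is one attempt and no reset: what is moved stays moved. The work goes in short steps, Python scripts to look and compute and a tool call to move; the robot and the scene stay as the last step left them, time stands still between calls to the robot, and variables do not carry over. Pictures are saved under pics/ and viewed, about 8 in all and at most 12, crops included, and the job is handed in when it is done.

Besides the shell and the picture viewer there is one more tool, called after "Call:" as a command line: name --argument value ..., lists and objects as JSON in quotes. servo_tool: Moves the arm, as the interface text tells. Its arguments: {"type":"object","properties":{"rows":{"type":"array"},"grip_force":{"type":"number"}},"required":["rows"]}

```bash
mkdir -p pics
cat > h.py <<'E'
import numpy as np, cv2
from workcell import robot
def proj(P,c):
    P=np.atleast_2d(np.array(P,float)); V=c['view']; q=P@V[:3,:3].T+V[:3,3]; q=q*[1,-1,-1]
    return cv2.projectPoints(q,np.zeros(3),np.zeros(3),c['intrinsics'],np.array(c['dist']))[0][:,0]
def ray(uv,c):
    n=cv2.undistortPoints(np.array(uv,float).reshape(-1,1,2),c['intrinsics'],np.array(c['dist']))[:,0]
    d=np.c_[n[:,0],-n[:,1],-np.ones(len(n))]; V=c['view']; R=V[:3,:3]
    return -R.T@V[:3,3], d@R
def onz(uv,c,z):
    o,d=ray(uv,c); return o+d*((z-o[2])/d[:,2])[:,None]
def shot(name,n):
    c=robot.get_image(name); c={k:(np.array(v) if k!='img' else v) for k,v in c.items()}
    cv2.imwrite(f'pics/{n}.png',c['img']); import pickle; pickle.dump(c,open(f'pics/{n}.pkl','wb')); return c
def load(n):
    import pickle; return pickle.load(open(f'pics/{n}.pkl','rb'))
E
python3 - <<'E'
from h import *
a=shot('top','t0');b=shot('side','s0')
for c in(a,b): 
    V=c['view'];print(-V[:3,:3].T@V[:3,3],c['intrinsics'][0,0])
im=np.hstack([a['img'],b['img']]);print(robot.observe())
E
```

```text
[0.33266389 0.05113668 1.14699952] 399.3232630508951
[0.28609873 0.9370716  0.83891189] 515.9098744398846
{'time': 0.1, 'joint_pos': array([ 1.27310274,  0.32178613, -0.07010022,  1.45157187,  0.02259838,
        1.37080604, -0.0569208 ]), 'qvel': array([ 0.00078854, -0.00133308,  0.00060413, -0.00278107,  0.00058976,
        0.00058146, -0.00152055]), 'joint_torque': array([ 2.27650526e-04, -4.94879937e+01, -3.83583438e-01, -3.15209985e+01,
        1.31131828e-02,  7.49603118e-03,  3.08060146e-05]), 'position': array([ 0.19921067, -0.6182024 ,  0.23029933]), 'eef_rot': array([-3.10176259e+00, -4.87545445e-01,  5.70430731e-04]), 'force': array([ 0.4175922 , -0.18409527,  0.8258558 ]), 'wrist_torque': array([ 0.08393976, -0.00832932, -0.03299106]), 'width': 0.08607166268257124}
```

View pics/t0.png

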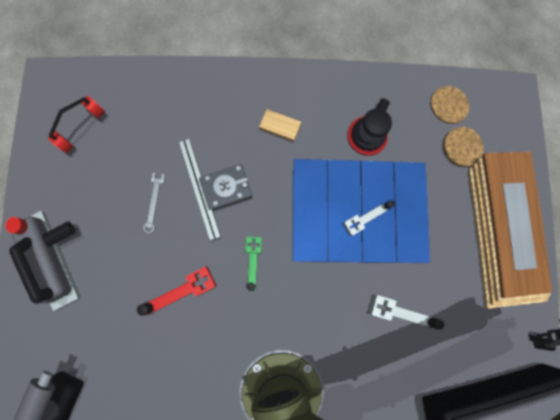

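View pics/s0.png

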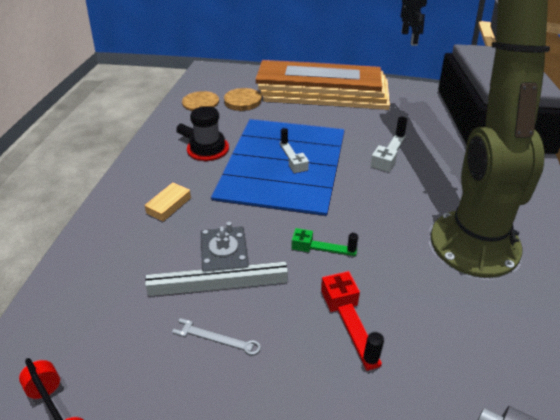

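The levers in the top view are red (200,280), green (254,243), grey on the table (385,308), and grey on the blue board (354,225). The grey one on the board looks smaller and lies on a blue board as described. I'll confirm it in a crop, along with the clamp.

Run:
```python
from h import *
a=load('t0');b=load('s0')
r=lambda im,x,y,w,h:cv2.resize(im[y:y+h,x:x+w],(400,300),interpolation=cv2.INTER_CUBIC)
im=np.vstack([np.hstack([r(a['img'],185,155,80,60),r(a['img'],335,190,120,90+50-50)]),np.hstack([r(b['img'],185,215,80,60),r(b['img'],260,110,160,120)])])
cv2.imwrite('pics/c1.png',im)
```

```text
(no output)
```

View pics/c1.png

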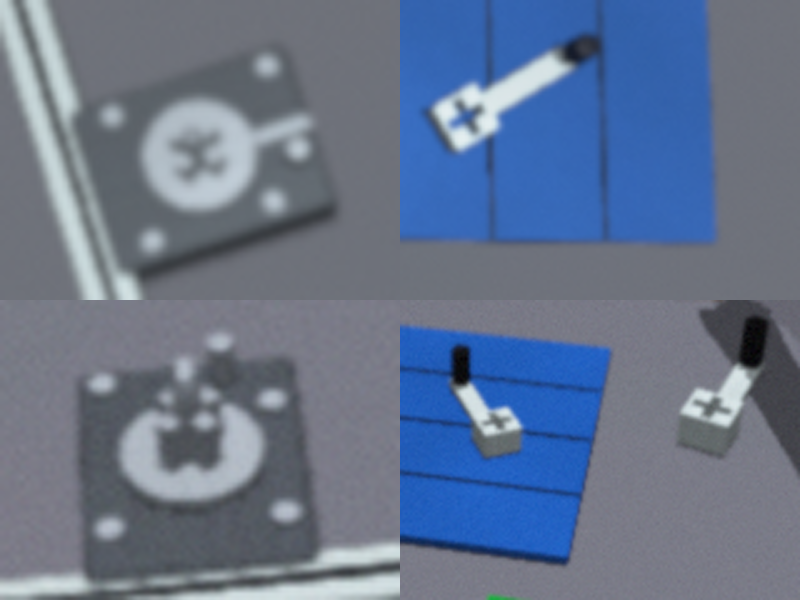

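The crop confirms it. The grey lever on the board (hub top about (355,225) in the top view, (299,158) in the side view) is clearly smaller than the grey one on the table. The clamp collar is at top (224.6,185.6), with its ridge pointing right and slightly up.

Run:
```python
from h import *
a=load('t0');b=load('s0')
# average for noise
A=np.mean([robot.get_image('top')['img'].astype(float) for _ in range(6)],0);B=np.mean([robot.get_image('side')['img'].astype(float) for _ in range(6)],0)
a['img']=A;b['img']=B
import pickle;pickle.dump((a,b),open('avg.pkl','wb'))
# lever in top
for c,n,box in((a,'top',(335,190,400,245)),(b,'side',(270,130,315,180))):
    x0,y0,x1,y1=box;im=c['img'][y0:y1,x0:x1];m=((im[...,2]>120)).astype(np.uint8)
    k,l,s,ce=cv2.connectedComponentsWithStats(m);i=1+np.argmax(s[1:,4]);ys,xs=np.where(l==i);uv=np.c_[xs+x0,ys+y0]
    print(n,s[i],'minrect',cv2.minAreaRect(uv.astype(np.float32)))
    if n=='top':
        P=onz(uv,c,.022); 
        q=P[:,:2]; arm=q[np.linalg.norm(q-onz([[355.1,225.1]],c,.042)[0,:2],axis=1)>.04]
        v=cv2.fitLine(arm.astype(np.float32),cv2.DIST_HUBER,0,.01,.01).ravel();print('arm',v,np.arctan2(v[1],v[0]))
    dk=(im.max(2)<70)
    ys,xs=np.where(dk);print('dark',len(xs),(xs+x0).mean(),(ys+y0).mean())
print('hub',onz([[355.1,225.1]],a,.042),onz([[298.8,158.4]],b,.042))
print('collar',onz([[224.6,185.6]],a,.048),onz([[223.4,245.4]],b,.048),'ridge',onz([[242,181]],a,.043),'post',onz([[244.6,185]],a,.062),onz([[185+220/5,215+42/5]],b,.062))
# rectify: clamp at z=.072, and lever at z=.042, 0.25mm/px
def rect(c,cx,cy,z,h,N=400):
    g=np.linspace(-h,h,N);X=cx-g[:,None]+0*g[None];Y=cy-g[None]+0*g[:,None]
    uv=proj(np.stack([X.ravel(),Y.ravel(),np.full(N*N,z)],1),c).reshape(N,N,2).astype(np.float32)
    return cv2.remap(c['img'].astype(np.float32),uv[...,0].copy(),uv[...,1].copy(),cv2.INTER_CUBIC).clip(0,255)
C=onz([[224.6,185.6]],a,.048)[0]
row1=np.hstack([rect(a,C[0],C[1],.072,.03),rect(b,C[0],C[1],.072,.03)])
H=onz([[355.1,225.1]],a,.042)[0]
row2=np.hstack([rect(a,H[0]+.04,H[1]-.04,.042,.1),rect(b,C[0],C[1],.048,.075)])
im=np.vstack([row1,row2[:400]]);cv2.imwrite('pics/r1.png',cv2.resize(im,(600,600)))
```

```text
top [ 10  16  41  29 444] minrect ((365.8384704589844, 218.09231567382812), (16.372583389282227, 42.29583740234375), 60.2551155090332)
arm [ 0.47953784 -0.8775212   0.5019596  -0.25451615] -1.0706683
dark 41 388.4146341463415 204.4390243902439
side [ 12  13  27  22 244] minrect ((294.8461608886719, 153.2692108154297), (26.902956008911133, 14.42220401763916), 56.30992889404297)
dark 84 283.6547619047619 136.54761904761904
hub [[ 0.46671894 -0.19929795  0.042     ]] [[ 0.46686267 -0.19778507  0.042     ]]
collar [[0.5709796  0.16960462 0.048     ]] [[0.5690236  0.17217439 0.048     ]] ridge [[0.58635106 0.12144673 0.043     ]] post [[0.57075879 0.11268408 0.062     ]] [[0.57168706 0.11490876 0.062     ]][ WARN:0@4.833] global loadsave.cpp:1063 imwrite_ Unsupported depth image for selected encoder is fallbacked to CV_8U.
```

View pics/r1.png

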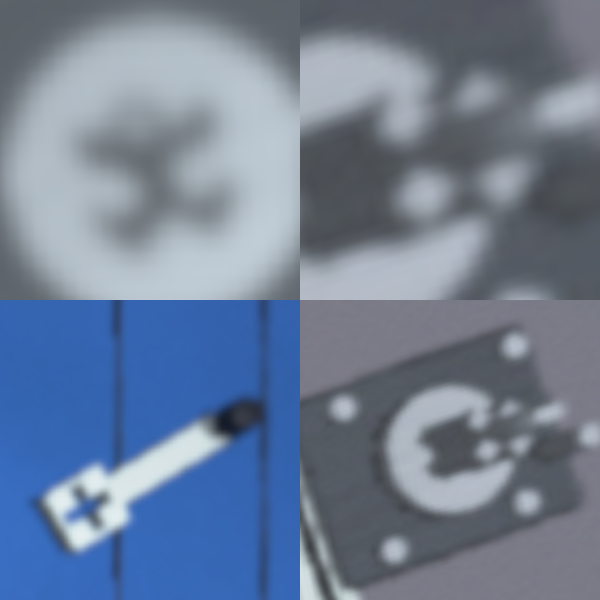

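The averaged, rectified views give the following:
- **Hub:** about (0.467,-0.199), arm yaw about -60°.
- **Spindle:** about (0.571,0.169), ridge yaw about -72°.
- **Splines:** the four bright tips, at panel pixels (400,122), (480,92), (505,182) and (425,195), put the spindle about 43° anticlockwise of the ridge. The fitting arm yaw is therefore about -30°.

Next I move over the lever.

Call:
servo_tool --rows '[{"offset": [0.018,0.028,0],"dr": [0,0,1.13],"hand": 0},{"offset": [0.036,0.056,0],"dr": [0,0,2.27],"hand": 0},{"offset": [0.054,0.084,0],"dr": [0,0,3.4],"hand": 0},{"offset": [0.072,0.112,0],"dr": [0,0,4.53],"hand": 0},{"offset": [0.09,0.14,0],"dr": [0,0,5.67],"hand": 0}]'

```text
time: 1.12
position: [0.2901, -0.4773, 0.2315]
eef_rot: [2.821, 1.382, -0.0]
force: [0.9, 0.5, -0.3]
width: 0.0852
```

Call:
servo_tool --rows '[{"offset": [0.018,0.028,0],"dr": [0,0,1.13],"hand": 0},{"offset": [0.036,0.056,0],"dr": [0,0,2.27],"hand": 0},{"offset": [0.054,0.084,0],"dr": [0,0,3.4],"hand": 0},{"offset": [0.072,0.112,0],"dr": [0,0,4.53],"hand": 0},{"offset": [0.09,0.14,0],"dr": [0,0,5.67],"hand": 0}]'

```text
time: 1.53
position: [0.3801, -0.3373, 0.2317]
eef_rot: [2.293, 2.147, -0.0]
force: [0.5, 0.1, 0.3]
width: 0.0858
```

Call:
servo_tool --rows '[{"offset": [0.018,0.028,-0.02],"dr": [0,0,1.13],"hand": 0},{"offset": [0.036,0.056,-0.04],"dr": [0,0,2.27],"hand": 0},{"offset": [0.054,0.084,-0.06],"dr": [0,0,3.4],"hand": 0},{"offset": [0.072,0.112,-0.08],"dr": [0,0,4.53],"hand": 0},{"offset": [0.088,0.14,-0.1],"dr": [0,0,5.67],"hand": 0}]'

```text
time: 1.95
position: [0.4684, -0.1973, 0.131]
eef_rot: [1.564, 2.723, 0.0]
force: [0.6, 0.2, 0.8]
width: 0.0852
```

```bash
cat >> h.py <<'E'
def st():
    from scipy.spatial.transform import Rotation as R
    o=robot.observe();M=R.from_rotvec(o['eef_rot']).as_matrix()
    print('t',round(o['time'],2),'p',o['position'].round(4),'jaw yaw',np.degrees(np.arctan2(M[1,1],M[0,1])).round(2),'z',M[:,2].round(4),'F',o['force'].round(2),'T',o['wrist_torque'].round(3),'w',round(o['width'],4),'q7',o['joint_pos'][6].round(2))
E
python3 -c "
from h import *
st()"
```

```text
t 1.95 p [ 0.4684 -0.1973  0.131 ] jaw yaw 30.26 z [ 1.5e-03 -8.0e-04 -1.0e+00] F [0.59 0.22 0.8 ] T [ 0.047 -0.031 -0.04 ] w 0.0852 q7 0.81
```

Call:
servo_tool --rows '[{"offset": [-0.0015,-0.001,-0.035],"dr": [0,0,0],"hand": 0},{"offset": [-0.0015,-0.001,-0.07],"dr": [0,0,0],"hand": 0},{"offset": [-0.0015,-0.001,-0.1],"dr": [0,0,0],"hand": 0},{"offset": [-0.0015,-0.001,-0.115],"dr": [0,0,0],"hand": 0},{"offset": [-0.0015,-0.001,-0.115],"dr": [0,0,0],"hand": 0}]' --grip_force 50

```text
time: 2.37
position: [0.4629, -0.1983, 0.0128]
eef_rot: [-1.569, -2.714, -0.0]
force: [-0.4, 0.5, -0.1]
width: 0.0852
```

Call:
servo_tool --rows '[{"offset": [0,0,0],"dr": [0,0,0],"hand": 60},{"offset": [0,0,0],"dr": [0,0,0],"hand": 100},{"offset": [0,0,0],"dr": [0,0,0],"hand": 140},{"offset": [0,0,0],"dr": [0,0,0],"hand": 180},{"offset": [0,0,0],"dr": [0,0,0],"hand": 200}]'

```text
time: 2.78
position: [0.4681, -0.2002, 0.0186]
eef_rot: [1.57, 2.716, 0.001]
force: [1.0, 1.6, 5.7]
width: 0.0415
```

Call:
servo_tool --rows '[{"offset": [0,0,0],"dr": [0,0,0],"hand": 200},{"offset": [0,0,0],"dr": [0,0,0],"hand": 200},{"offset": [0,0,0],"dr": [0,0,0],"hand": 200},{"offset": [0,0,0],"dr": [0,0,0],"hand": 200},{"offset": [0,0,0],"dr": [0,0,0],"hand": 200}]'

```text
time: 3.2
position: [0.4681, -0.2002, 0.0186]
eef_rot: [1.57, 2.716, 0.001]
force: [0.8, 0.3, 5.8]
width: 0.041
```

```bash
python3 -c "
from h import *
st()"
```

```text
t 3.2 p [ 0.4681 -0.2002  0.0186] jaw yaw 29.94 z [ 0.0044 -0.0019 -1.    ] F [0.77 0.32 5.85] T [ 0.244 -0.148  0.089] w 0.041 q7 0.73
```

Call:
servo_tool --rows '[{"offset": [0,0,0.015],"dr": [0,0,0],"hand": 200},{"offset": [0,0,0.045],"dr": [0,0,0],"hand": 200},{"offset": [0,0,0.08],"dr": [0,0,0],"hand": 200},{"offset": [0,0,0.115],"dr": [0,0,0],"hand": 200},{"offset": [0,0,0.14],"dr": [0,0,0],"hand": 200}]'

```text
time: 3.62
position: [0.4664, -0.1998, 0.1596]
eef_rot: [1.571, 2.717, -0.0]
force: [0.8, -0.4, -2.6]
width: 0.0414
```

Call:
servo_tool --rows '[{"offset": [0.009,0.032,0],"dr": [0,0,0.5],"hand": 200},{"offset": [0.018,0.065,0],"dr": [0,0,1.0],"hand": 200},{"offset": [0.027,0.1,0],"dr": [0,0,1.5],"hand": 200},{"offset": [0.037,0.135,0],"dr": [0,0,2],"hand": 200},{"offset": [0.047,0.17,0],"dr": [0,0,2.5],"hand": 200}]'

```text
time: 4.03
position: [0.5125, -0.0284, 0.1567]
eef_rot: [1.201, 2.902, -0.002]
force: [1.1, -0.1, -3.5]
width: 0.0411
```

Call:
servo_tool --rows '[{"offset": [0.01,0.035,0],"dr": [0,0,0.5],"hand": 200},{"offset": [0.02,0.07,0],"dr": [0,0,1.0],"hand": 200},{"offset": [0.029,0.105,0],"dr": [0,0,1.5],"hand": 200},{"offset": [0.036,0.13,0],"dr": [0,0,2],"hand": 200},{"offset": [0.04,0.14,0],"dr": [0,0,2.5],"hand": 200}]'

```text
time: 4.45
position: [0.5524, 0.1159, 0.1568]
eef_rot: [-0.802, -3.037, -0.005]
force: [0.3, 0.0, -2.7]
width: 0.0411
```

Run:
```python
from h import *
st();c=shot('side','s2')
o=robot.observe()['position'];u=proj([o,[.5714,.1691,.072]],c);print(u)
st();x,y=u[0].astype(int);x-=30
y0=max(0,y-75);im=c['img'][y0:y0+150,x-100:x+100];cv2.imwrite('pics/c2.png',cv2.resize(im,(800,600),interpolation=cv2.INTER_CUBIC));print('crop origin',x-100,y0)
```

```text
t 4.45 p [0.5524 0.1159 0.1568] jaw yaw 60.41 z [ 5.0e-04  2.9e-03 -1.0e+00] F [ 0.31  0.02 -2.7 ] T [0.079 0.094 0.03 ] w 0.0411 q7 0.63
[[234.5809162  191.96504949]
 [221.97459302 236.348891  ]]
t 4.5 p [0.5528 0.1164 0.1568] jaw yaw 60.59 z [ 0.001   0.0037 -1.    ] F [ 2.25  2.57 -2.55] T [ 0.255 -0.023  0.054] w 0.0414 q7 0.63
crop origin 104 116
```

View pics/c2.png

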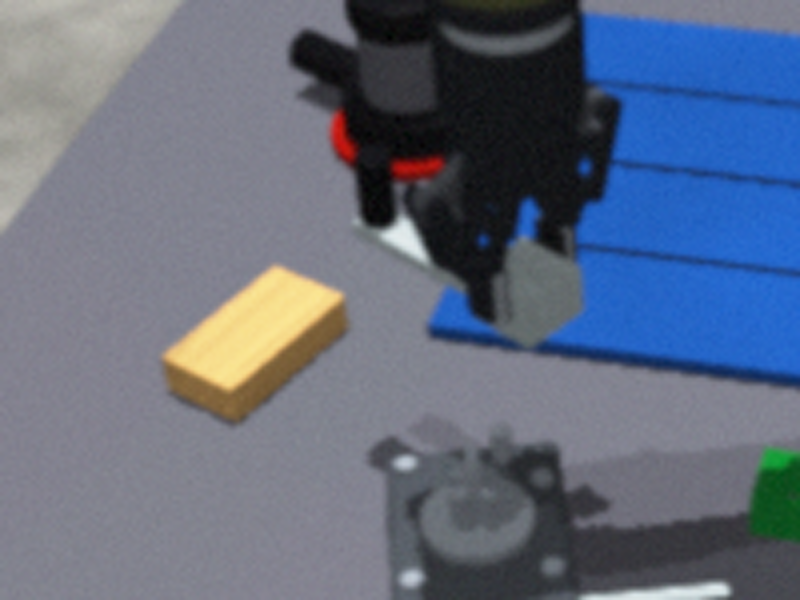

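In the crop the hub is held level. Its nearest lower corner is at crop (530,347) and its right lower corner at (579,311). I'll compute the hub's position in the hand from these.

Run:
```python
from h import *
c=load('s2');e=np.array([np.cos(np.radians(-29.6)),np.sin(np.radians(-29.6))]);n=np.array([-e[1],e[0]])
for z in(.147,.150,.153):
    P=onz([[104+530/4,116+347/4],[104+579/4,116+311/4]],c,z)[:,:2]
    h=[P[0]+.021*e-.021*n,P[1]+.021*e+.021*n]
    print(z,[((x-[.5524,.1159])@e*1e3,(x-[.5524,.1159])@n*1e3) for x in h],np.degrees(np.arctan2(*(P[0]-P[1])[::-1])),np.linalg.norm(P[0]-P[1]))
# top edge of the end face -> z check by triangulating with known corner
print(proj([[.5524+x,.1159+y,z] for x,y in [(-.0077,.0287),(-.0287,-.0077)] for z in (.15,.18)],c)*4-[416,464])
```

```text
0.147 [(np.float64(1.320960700317908), np.float64(-5.617509350458491)), (np.float64(2.9717132919769167), np.float64(-2.5099616058194227))] 62.830405296957956 0.038927468792029095
0.15 [(np.float64(-1.3563148748085192), np.float64(-3.158736556753083)), (np.float64(0.28728036361912873), np.float64(0.11744155698827154))] 62.830405296958055 0.0387586865977998
0.153 [(np.float64(-4.033590449934904), np.float64(-0.6999637630475238)), (np.float64(-2.3971525647387137), np.float64(2.744844719796062))] 62.830405296958006 0.038589904403570574
[[523.52852175 348.83188103]
 [520.39297526 303.96057761]
 [579.57565723 311.34865284]
 [577.50509956 266.78221117]]
```

Call:
servo_tool --rows '[{"offset": [0.007,0.018,0],"dr": [0,0,0],"hand": 200},{"offset": [0.014,0.036,0],"dr": [0,0,0],"hand": 200},{"offset": [0.02,0.052,-0.01],"dr": [0,0,0],"hand": 200},{"offset": [0.02,0.052,-0.03],"dr": [0,0,0],"hand": 200},{"offset": [0.02,0.052,-0.05],"dr": [0,0,0],"hand": 200}]'

```text
time: 4.92
position: [0.5732, 0.1631, 0.1065]
eef_rot: [0.814, 3.033, 0.001]
force: [-0.1, 0.1, -3.2]
width: 0.0412
```

Run:
```python
from h import *
c=shot('side','s3');a=shot('top','t3')
st()
x,y=135,160
im=cv2.resize(c['img'][y:y+100,x:x+133],(798,600),interpolation=cv2.INTER_CUBIC);cv2.imwrite('pics/c3.png',im)
# collar by ellipse in first top image
A=load('t0')['img'][170:205,208:242];m=(A.min(2)>110).astype(np.uint8);k,l,s,ce=cv2.connectedComponentsWithStats(m)
i=1+np.argmax([v[4] for v in s[1:]]);q=cv2.findContours((l==i).astype(np.uint8),0,1)[0][0];print(s[i],cv2.fitEllipse(cv2.convexHull(q)),onz([np.array(cv2.fitEllipse(q)[0])+[208,170]],load('t0'),.048))
```

```text
t 5.02 p [0.5701 0.1602 0.1028] jaw yaw 59.86 z [-0.007  -0.0026 -1.    ] F [-0.56  0.16 -3.6 ] T [ 0.012  0.142 -0.085] w 0.0406 q7 0.48
[  5   4  29  24 483] ((18.520267486572266, 14.649137496948242), (23.122081756591797, 30.067550659179688), 66.62151336669922) [[0.57236707 0.16633229 0.048     ]]
```

View pics/c3.png

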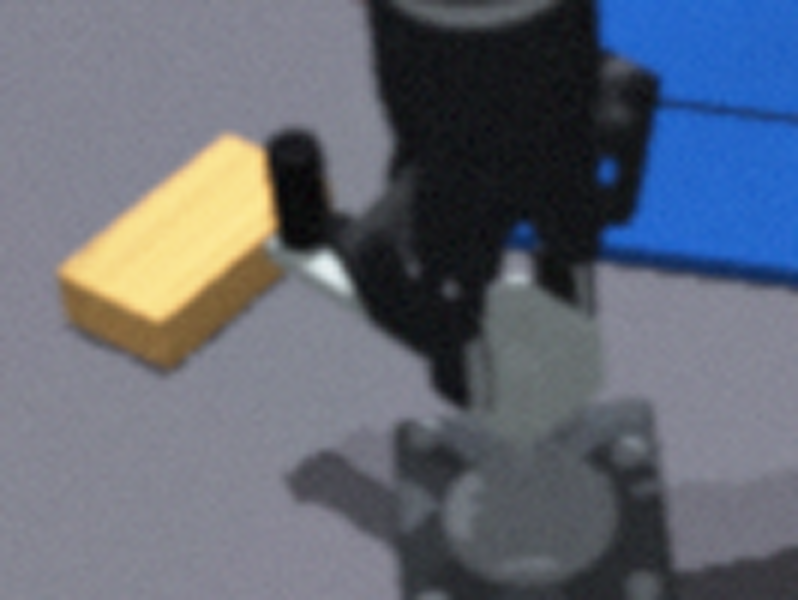

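Call:
servo_tool --rows '[{"offset": [0,0.003,0],"dr": [0,0,0],"hand": 200},{"offset": [0,0.0065,0],"dr": [0,0,0],"hand": 200},{"offset": [0,0.0065,0],"dr": [0,0,0],"hand": 200},{"offset": [0,0.0065,0],"dr": [0,0,0],"hand": 200},{"offset": [0,0.0065,0],"dr": [0,0,0],"hand": 200}]'

```text
time: 5.43
position: [0.5734, 0.1689, 0.1073]
eef_rot: [0.815, 3.032, 0.001]
force: [0.3, -0.3, -2.4]
width: 0.0409
```

Run:
```python
from h import *
st()
c=load('s0');g=c['img'].copy()
# post/pilot tips in s0 for side-view check of spindle axis
print(proj([[.571,.1695,z] for z in (.048,.072,.091)],c), 'c1 px', (proj([[.571,.1695,z] for z in (.048,.072,.091)],c)-[185,215])*5+[0,300])
a=load('t0');print('top c1 px',(proj([[.571,.1695,z] for z in (.048,.072,.091)],a)-[185,155])*5)
A=a['img'][165:205,205:245].astype(int);m=(A.min(2)>110).astype(np.uint8);m=cv2.morphologyEx(m,cv2.MORPH_CLOSE,np.ones((9,9)));m=cv2.morphologyEx(m,cv2.MORPH_OPEN,cv2.getStructuringElement(2,(9,9)))
M=cv2.moments(m);u=[M['m10']/M['m00']+205,M['m01']/M['m00']+165];print(u,M['m00'],onz([u],a,.048))
```

```text
t 5.43 p [0.5734 0.1689 0.1073] jaw yaw 59.92 z [ 0.0016  0.     -1.    ] F [ 0.29 -0.28 -2.39] T [-0.034  0.028 -0.024] w 0.0409 q7 0.47
[[222.88133825 244.43412143]
 [222.09885129 236.49958087]
 [221.46672181 230.05501846]] c1 px [[189.40669126 447.17060717]
 [185.49425644 407.49790433]
 [182.33360904 375.27509229]]
top c1 px [[198.18737696 152.96811123]
 [193.84698949 143.62875634]
 [190.27748186 135.94610291]]
[224.63979848866498, 182.6255247691016] 1191.0 [[0.57953614 0.16981354 0.048     ]]
```

Call:
servo_tool --rows '[{"offset": [0,0,-0.004],"dr": [0,0,0],"hand": 200},{"offset": [0,0,-0.008],"dr": [0,0,0],"hand": 200},{"offset": [0,0,-0.012],"dr": [0,0,0],"hand": 200},{"offset": [0,0,-0.016],"dr": [0,0,0],"hand": 200},{"offset": [0,0,-0.02],"dr": [0,0,0],"hand": 200}]'

```text
time: 5.85
position: [0.5727, 0.1687, 0.0857]
eef_rot: [-0.815, -3.034, 0.0]
force: [-0.1, -0.1, -3.0]
width: 0.0413
```

Run:
```python
from h import *
st()
```

```text
t 5.85 p [0.5727 0.1687 0.0857] jaw yaw 59.92 z [-5.e-04  0.e+00 -1.e+00] F [-0.13 -0.1  -2.99] T [ 0.087  0.081 -0.038] w 0.0413 q7 0.46
```

Call:
servo_tool --rows '[{"offset": [0,0,-0.002],"dr": [0,0,0],"hand": 200},{"offset": [0,0,-0.004],"dr": [0,0,0],"hand": 200},{"offset": [0,0,-0.006],"dr": [0,0,0],"hand": 200},{"offset": [0,0,-0.007],"dr": [0,0,0],"hand": 200},{"offset": [0,0,-0.008],"dr": [0,0,0],"hand": 200}]'

```text
time: 6.27
position: [0.5729, 0.1689, 0.0783]
eef_rot: [0.815, 3.034, 0.0]
force: [-0.5, -0.2, -1.4]
width: 0.0411
```

Call:
servo_tool --rows '[{"offset": [0,0,-0.001],"dr": [0,0,0],"hand": 200},{"offset": [0,0,-0.0015],"dr": [0,0,0],"hand": 200},{"offset": [0,0,-0.002],"dr": [0,0,0],"hand": 200}]'

```text
time: 6.52
position: [0.5727, 0.169, 0.0764]
eef_rot: [-0.815, -3.034, -0.0]
force: [-1.1, 0.7, -2.9]
width: 0.0411
```

Run:
```python
from h import *
st()
```

```text
t 6.52 p [0.5727 0.169  0.0764] jaw yaw 59.93 z [-1.e-04  2.e-04 -1.e+00] F [-1.06  0.66 -2.92] T [0.178 0.248 0.   ] w 0.0411 q7 0.45
```

Call:
servo_tool --rows '[{"offset": [-0.0005,0.0003,-0.001],"dr": [0,0,0],"hand": 200},{"offset": [-0.0005,0.0003,-0.002],"dr": [0,0,0],"hand": 200},{"offset": [-0.0005,0.0003,-0.003],"dr": [0,0,0],"hand": 200}]'

```text
time: 6.77
position: [0.5726, 0.1691, 0.0734]
eef_rot: [0.815, 3.033, 0.0]
force: [0.7, 0.6, -3.1]
width: 0.0413
```

Run:
```python
from h import *
st()
```

```text
t 6.77 p [0.5726 0.1691 0.0734] jaw yaw 59.92 z [ 7.e-04  1.e-04 -1.e+00] F [ 0.69  0.63 -3.15] T [0.149 0.063 0.023] w 0.0413 q7 0.45
```

Call:
servo_tool --rows '[{"offset": [0,0,-0.001],"dr": [0,0,0],"hand": 200},{"offset": [0,0,-0.002],"dr": [0,0,0],"hand": 200},{"offset": [0,0,-0.003],"dr": [0,0,0],"hand": 200},{"offset": [0,0,-0.004],"dr": [0,0,0],"hand": 200}]'

```text
time: 7.1
position: [0.5725, 0.1691, 0.0693]
eef_rot: [0.815, 3.034, 0.0]
force: [0.9, 0.8, -2.2]
width: 0.0412
```

Run:
```python
from h import *
st()
```

```text
t 7.1 p [0.5725 0.1691 0.0693] jaw yaw 59.92 z [ 3.e-04  2.e-04 -1.e+00] F [ 0.88  0.75 -2.23] T [ 0.193 -0.003 -0.011] w 0.0412 q7 0.45
```

Call:
servo_tool --rows '[{"offset": [0,0,-0.0015],"dr": [0,0,0],"hand": 200},{"offset": [0,0,-0.003],"dr": [0,0,0],"hand": 200},{"offset": [0,0,-0.0045],"dr": [0,0,0],"hand": 200},{"offset": [0,0,-0.006],"dr": [0,0,0],"hand": 200},{"offset": [0,0,-0.0075],"dr": [0,0,0],"hand": 200}]'

```text
time: 7.52
position: [0.5724, 0.1692, 0.0617]
eef_rot: [0.815, 3.034, 0.0]
force: [0.1, 0.9, -2.4]
width: 0.0412
```

Run:
```python
from h import *
st()
```

```text
t 7.52 p [0.5724 0.1692 0.0617] jaw yaw 59.93 z [ 1.e-04  2.e-04 -1.e+00] F [ 0.12  0.91 -2.43] T [0.175 0.003 0.034] w 0.0412 q7 0.44
```

Call:
servo_tool --rows '[{"offset": [0,0,-0.0015],"dr": [0,0,0],"hand": 200},{"offset": [0,0,-0.003],"dr": [0,0,0],"hand": 200},{"offset": [0,0,-0.0045],"dr": [0,0,0],"hand": 200},{"offset": [0,0,-0.0055],"dr": [0,0,0],"hand": 200},{"offset": [0,0,-0.0065],"dr": [0,0,0],"hand": 200}]'

```text
time: 7.93
position: [0.5724, 0.1692, 0.0553]
eef_rot: [0.815, 3.034, 0.0]
force: [1.1, 0.7, -2.7]
width: 0.0411
```

Run:
```python
from h import *
st()
```

```text
t 7.93 p [0.5724 0.1692 0.0553] jaw yaw 59.93 z [ 2.e-04  2.e-04 -1.e+00] F [ 1.12  0.74 -2.65] T [ 0.246 -0.033 -0.025] w 0.0411 q7 0.44
```

Call:
servo_tool --rows '[{"offset": [0,0,-0.0005],"dr": [0,0,0],"hand": 200},{"offset": [0,0,-0.001],"dr": [0,0,0],"hand": 200},{"offset": [0,0,-0.0015],"dr": [0,0,0],"hand": 200},{"offset": [0,0,-0.002],"dr": [0,0,0],"hand": 200}]'

```text
time: 8.27
position: [0.5723, 0.1693, 0.0546]
eef_rot: [0.815, 3.034, -0.001]
force: [-5.0, -2.4, 10.7]
width: 0.041
```

Run:
```python
from h import *
st()
```

```text
t 8.27 p [0.5723 0.1693 0.0546] jaw yaw 59.93 z [ 1.e-04 -7.e-04 -1.e+00] F [-5.02 -2.45 10.67] T [-0.163  0.982 -0.01 ] w 0.041 q7 0.44
```

Contact on the collar comes at TCP z 0.0546, matching the 6.6 mm hand offset measured on the board, so the hub is fully home. I'll ease the pressure and swing clockwise, moving the TCP slightly so the hub stays on its axis.

Call:
servo_tool --rows '[{"offset": [0,0,0.0008],"dr": [0,0,-0.3],"hand": 200},{"offset": [-0.0001,-0.0001,0.0008],"dr": [0,0,-0.8],"hand": 200},{"offset": [-0.0002,-0.0002,0.0008],"dr": [0,0,-1.3],"hand": 200},{"offset": [-0.0003,-0.0003,0.0008],"dr": [0,0,-1.8],"hand": 200},{"offset": [-0.0004,-0.0004,0.0008],"dr": [0,0,-2.3],"hand": 200}]'

```text
time: 8.68
position: [0.5723, 0.169, 0.0547]
eef_rot: [1.175, 2.912, 0.001]
force: [-0.7, 1.5, 0.8]
width: 0.0412
```

Run:
```python
from h import *
st()
```

```text
t 8.68 p [0.5723 0.169  0.0547] jaw yaw 46.05 z [ 1.2e-03 -1.0e-04 -1.0e+00] F [-0.66  1.51  0.78] T [0.134 0.064 0.292] w 0.0412 q7 0.21
```

Call:
servo_tool --rows '[{"offset": [-0.0001,-0.0001,0],"dr": [0,0,-0.6],"hand": 200},{"offset": [-0.0002,-0.0002,0],"dr": [0,0,-1.2],"hand": 200},{"offset": [-0.0003,-0.0003,0],"dr": [0,0,-1.8],"hand": 200},{"offset": [-0.0004,-0.0003,0],"dr": [0,0,-2.4],"hand": 200},{"offset": [-0.0005,-0.0004,0],"dr": [0,0,-3.0],"hand": 200}]'

```text
time: 9.1
position: [0.5718, 0.1685, 0.0547]
eef_rot: [1.617, 2.692, 0.001]
force: [-0.4, 0.3, 1.3]
width: 0.0408
```

Run:
```python
from h import *
st()
```

```text
t 9.1 p [0.5718 0.1685 0.0547] jaw yaw 28.02 z [ 1.2e-03 -2.0e-04 -1.0e+00] F [-0.41  0.34  1.35] T [0.077 0.125 0.307] w 0.0408 q7 -0.07
```

Call:
servo_tool --rows '[{"offset": [0,0,0],"dr": [0,0,-0.25],"hand": 200},{"offset": [-0.0001,0,0],"dr": [0,0,-0.5],"hand": 200},{"offset": [-0.0001,0,0],"dr": [0,0,-0.75],"hand": 200},{"offset": [-0.0001,0,0],"dr": [0,0,-1.0],"hand": 200},{"offset": [-0.0002,0,0],"dr": [0,0,-1.2],"hand": 200}]'

```text
time: 9.52
position: [0.5716, 0.1685, 0.0547]
eef_rot: [1.783, 2.586, 0.001]
force: [-1.2, -0.7, 3.7]
width: 0.041
```

Run:
```python
from h import *
st()
```

```text
t 9.52 p [0.5716 0.1685 0.0547] jaw yaw 20.84 z [ 8.e-04  0.e+00 -1.e+00] F [-1.18 -0.7   3.74] T [0.024 0.149 0.258] w 0.041 q7 -0.19
```

Call:
servo_tool --rows '[{"offset": [0,0,0],"dr": [0,0,-0.15],"hand": 200},{"offset": [0,0,0],"dr": [0,0,-0.25],"hand": 200},{"offset": [0,0,0],"dr": [0,0,-0.35],"hand": 200}]'

```text
time: 9.77
position: [0.5716, 0.1685, 0.0547]
eef_rot: [1.829, 2.554, 0.001]
force: [-2.0, 0.2, 5.8]
width: 0.0408
```

Run:
```python
from h import *
st()
```

```text
t 9.77 p [0.5716 0.1685 0.0547] jaw yaw 18.78 z [ 7.e-04  0.e+00 -1.e+00] F [-1.96  0.25  5.77] T [-0.036  0.262  0.344] w 0.0408 q7 -0.22
```

Call:
servo_tool --rows '[{"offset": [0,0,0.0002],"dr": [0,0,-0.08],"hand": 200},{"offset": [0,0,0.0003],"dr": [0,0,-0.16],"hand": 200},{"offset": [0,0,0.0003],"dr": [0,0,-0.24],"hand": 200}]'

```text
time: 10.02
position: [0.5717, 0.1684, 0.0547]
eef_rot: [1.858, 2.532, 0.001]
force: [-0.1, 0.6, 4.7]
width: 0.0411
```

Run:
```python
from h import *
st()
```

```text
t 10.02 p [0.5717 0.1684 0.0547] jaw yaw 17.44 z [ 1.2e-03 -2.0e-04 -1.0e+00] F [-0.14  0.57  4.71] T [ 0.025 -0.097  1.065] w 0.0411 q7 -0.25
```

Torque rises to about 1 N m at arm yaw about -72.6°, so the arm is against the post and in line with the ridge. I'll relax the torque slightly, release and lift.

Call:
servo_tool --rows '[{"offset": [0,0,0],"dr": [0,0,0.06],"hand": 200},{"offset": [0,0,0],"dr": [0,0,0.08],"hand": 200}]' --grip_force 20

```text
time: 10.18
position: [0.5716, 0.1684, 0.0547]
eef_rot: [1.849, 2.539, 0.001]
force: [0.5, 1.0, 5.5]
width: 0.0414
```

Call:
servo_tool --rows '[{"offset": [0,0,0],"dr": [0,0,0.08],"hand": 60},{"offset": [0,0,0],"dr": [0,0,0.08],"hand": 0},{"offset": [0,0,0],"dr": [0,0,0.08],"hand": 0},{"offset": [0,0,0],"dr": [0,0,0.08],"hand": 0},{"offset": [0,0,0],"dr": [0,0,0.08],"hand": 0}]'

```text
time: 10.6
position: [0.5711, 0.168, 0.0541]
eef_rot: [-1.84, -2.546, 0.001]
force: [-1.0, 0.1, 0.7]
width: 0.0854
```

Call:
servo_tool --rows '[{"offset": [0,0,0.01],"dr": [0,0,0],"hand": 0},{"offset": [0,0,0.03],"dr": [0,0,0],"hand": 0},{"offset": [0,0,0.06],"dr": [0,0,0],"hand": 0},{"offset": [0,0,0.095],"dr": [0,0,0],"hand": 0},{"offset": [0,0,0.13],"dr": [0,0,0],"hand": 0}]'

```text
time: 11.02
position: [0.5707, 0.1684, 0.1862]
eef_rot: [-1.838, -2.547, 0.001]
force: [0.6, -0.1, 0.4]
width: 0.0853
```

Call:
servo_tool --rows '[{"offset": [-0.005,-0.03,0.01],"dr": [0,0,0],"hand": 0},{"offset": [-0.01,-0.065,0.02],"dr": [0,0,0],"hand": 0},{"offset": [-0.02,-0.1,0.03],"dr": [0,0,0],"hand": 0},{"offset": [-0.03,-0.135,0.04],"dr": [0,0,0],"hand": 0},{"offset": [-0.04,-0.17,0.04],"dr": [0,0,0],"hand": 0}]'

```text
time: 11.43
position: [0.5318, -0.0028, 0.2275]
eef_rot: [1.836, 2.544, 0.004]
force: [1.1, -0.0, -0.7]
width: 0.0855
```

Call:
servo_tool --rows '[{"offset": [-0.005,-0.03,0],"dr": [0,0,0],"hand": 0},{"offset": [-0.01,-0.06,0],"dr": [0,0,0],"hand": 0},{"offset": [-0.015,-0.09,0],"dr": [0,0,0],"hand": 0},{"offset": [-0.02,-0.11,0],"dr": [0,0,0],"hand": 0},{"offset": [-0.02,-0.11,0],"dr": [0,0,0],"hand": 0}]'

```text
time: 11.85
position: [0.5099, -0.1177, 0.2251]
eef_rot: [1.849, 2.538, -0.004]
force: [0.1, -0.3, -0.6]
width: 0.0856
```

Run:
```python
from h import *
st();a=shot('top','t9');b=shot('side','s9')
r=lambda im,x,y:cv2.resize(im[y:y+75,x:x+100],(400,300),interpolation=cv2.INTER_CUBIC)
f=lambda c:cv2.resize(c['img'],(400,300),interpolation=cv2.INTER_AREA)
cv2.imwrite('pics/c9.png',np.vstack([np.hstack([r(a['img'],190,145),r(b['img'],165,190)]),np.hstack([f(a),f(b)])]))
```

```text
t 11.85 p [ 0.5099 -0.1177  0.2251] jaw yaw 17.87 z [-2.0e-04 -2.8e-03 -1.0e+00] F [ 0.1  -0.34 -0.59] T [-0.004 -0.007  0.014] w 0.0856 q7 0.45
```

View pics/c9.png

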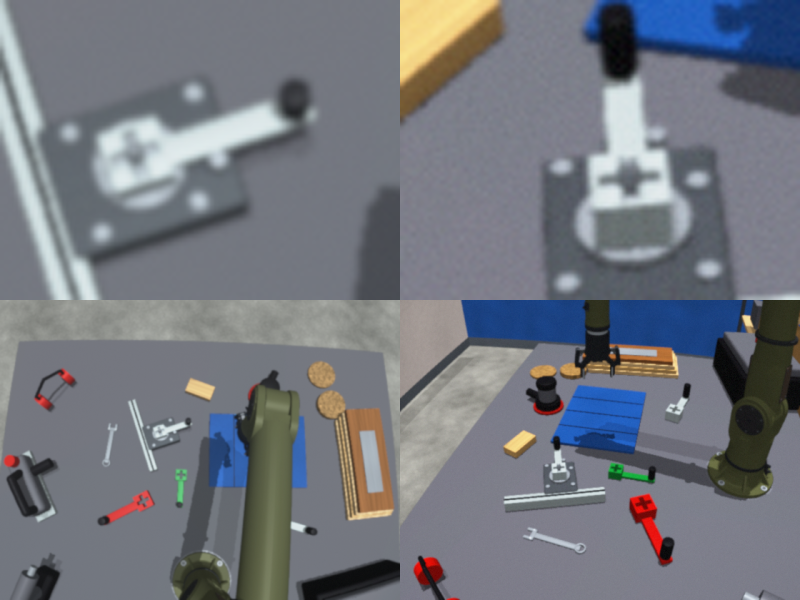

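The final crops show the hub seated flat on the collar, the arm straight over the ridge with its side at the post (top crop about (218,158)), and the bystanders unmoved. I'll hand in.

```bash
python3 -c "
from h import *
print(robot.hand_in());st()"
```

```text
the job is handed in; nothing more can be done
None
the job is handed in; nothing more can be done
```

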